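# Snap the micromotor handpiece into its spring-clip rest

### The arm

A 6-joint arm with a two-finger parallel gripper is mounted at the origin on a cart in front of the work surface, level with it; the furniture and walls round the work are solid. World frame = base frame: x ahead of the robot, y to its left, z up, the work surface at z = 0. Lengths are in mm, angles in rad, forces in N, time in s.
With the tool pointing down it reaches from about 275 to 1000 mm from the base axis. Payload 8.4 kg.
Tool frame: the origin (TCP) lies at the very end of the fingers, on their centre line; the grasp point (between the pads) lies 19 mm behind it; z points along the fingers, y is the line along which they close (so a half turn about z gives the same grasp; the last joint's range is limited). The gripper opens to 85 mm and grips with 20 to 120 N. Pads are 22 mm wide; open, the fingers measure 114 mm over their backs; the gripper's body (76 mm by 85 mm) begins 54 mm behind the grasp point. The pads swing forward as they close: fully open they stand 13 mm farther back than shut.
Start: joints at [1.312, 0.353, 1.633, -0, 1.155, -0.002], TCP at [158.74, 604.508, 231.281] pointing down, gripper open.
Joint ranges: [-2.63, 2.63], [-0.92, 2.1], [0.06, 2.66], [-1.3, 4.44], [0, 2.69], [-3.02, 3.02]. Speed limits (rad/s): [2.22, 2.22, 2.79, 3.14, 3.14, 3.14].

### API

Orientations are given as [roll, pitch, yaw] about the fixed x, y, z axes, in that order (R = Rz(yaw) Ry(pitch) Rx(roll)).
In Python, from rig import sensors, grab_frame, camera_params, order gives the robot as it stands. The module is installed in compiled form; this text tells all that it offers.
- The arm moves only by the tool move_arm, never from a script. Its argument "motion" is a list of rows, each a list of 7 numbers: the turn, a rotation vector about the tool's x, y, z in a scale on which 1.0 is 360 degrees, then the shift along the tool's x, y, z in fractions of the full range, 1 being 80 cm, then the finger opening in m, from 0 to 0.0854. A call has 1 to 8 rows; each row is the pose to reach, as a shift and turn from the pose commanded when the call began, along the tool's axes at that moment; what a row does not reach only later rows make up. A row lasts 1/8 s, in which the tool goes at most 62.5 mm and 10.7 degrees, less where a joint would pass 70% of its speed; a pose out of reach is approached as far as the arm can. A shift or turn number past 1, either way, is cut back to 1. A call with a gripper value outside its range is refused whole. The fingers move at their own pace and stop on an object; "grip_force" is the grip in N (left out, the last holds). Time passes only in rows, so rows that repeat a pose let the fingers close. It gives the time, the measured TCP pose, the force, the opening and the grip force at its end, in the units of the state.
- sensors.sense(): the state, without advancing time (a new reading comes with each control period).
- grab_frame(name): name is "scene" or "top"; returns (picture, depth): 420x560x3 uint8, red, green, blue; 420x560 float32, mm along the optical axis (not along the pixel's ray), 0 where there is no reading.
- camera_params(name): a dict with "camera_matrix" (3x3 intrinsics, pixels), "world_from_camera" (4x4, takes a point from camera to world coordinates). Camera axes: x right, y down, z forward; pixel columns grow to the right and rows downward; lengths in mm; the calibration is good to about 2 mm. A picture is of the moment at which its call begins. camera_params takes no time and is no camera call.
- order.sign_off(): hands the job in; it is judged then, once.
The state is a dict: "clock": time; "qpos": joint angles; "qvel": joint speeds; "joint_efforts": joint torques, N m; "eef_pos": TCP position; "tcp_rot": TCP orientation; "contact_force": force on the tool from outside, world axes, zero at the start; "wrist_torque": the same for the moment, N m; "opening": opening from 0.0 (shut) to 1.0 (fully open); "grasp_force": force on a finger pad.
Only numpy, scipy, OpenCV 4.12 (cv2) and the standard library are available. Lean on these libraries where they do the work, as an engineer would, in place of code of your own. Each camera call takes 0.05 s, during which the arm holds its last target. There are 200 camera calls.

### The job

Pick up the loose micromotor handpiece lying on the right of the bench and put it away in the spring-clip rest on the left: centred along the rest, with its tapered black-tipped end towards the end with the red stripe. Press it straight down until both pairs of spring fingers have snapped round it and it stands hard on the rubber seat between them, then lean on it there with about 20 N for half a second, never with more than 30 N, and let it go so that it stays in the clips. Leave the small things lying about where they are, and keep clear of the green lamp hanging behind the rest.

Things in the scene. Friction and masses are not known exactly. Their poses are not given: they have to be found in the camera images.
- handpiece: Loose micromotor handpiece, a round aluminium-and-black body 167 mm long lying on its side, 0.19 kg. Origin: on the underside (rests on the bench), midway along; y along it to its tapered end, z up. Axis 14.5 mm above the origin. 27 mm across from y = -25 to +49 mm, 29 mm from -59 to -26; a 12 mm wide flat below stops it rolling. Take it by the middle.
- handpiece_nose (a point): The black tip of the handpiece's tapered end (the other end is copper-coloured), on its axis, 82 mm from the origin along +y.
- rest: Spring-clip rest, fixed. Origin on the bench under its centre; x across, y along it to the red-striped end, z up. Dark foot plate 84 (x) by 172 (y) mm, 10 mm high; over it a cradle with one rubber-topped seat rail (14 by 92 mm) along y and two clips. The cradle is clamped level at a height that is NOT reported: the seat top is 45 to 67 mm above this origin; find it by feel.
- rest_clip_red (a point): Point on the foot plate (10 mm up) under the clip nearer the red stripe, at y = +38 mm of the rest. A clip is two bent steel spring fingers, 12 mm wide in y, either side of the seat rail. Above the seat top: finger lips 25 mm up, 21 mm apart; flared tips 34 mm up, about 44 mm apart. Between the clips there is only the 14 mm wide seat rail.
- rest_clip_plain (a point): The same under the other clip, at y = -38 mm. How it feels: the handpiece's underside is about 22 mm above the seat when it meets the lips; both clips together resist with a force rising to a peak of 5 to 17 N, which falls away about 10 mm above the seat as the fingers snap round and pull it down. On the seat the force climbs steeply, as on a hard stop: 15 mm/s or less.
- loupe: Small black loupe ring, 35 mm across, 20 mm high; a bystander, origin under its centre.
- dish: Small white dish, 69 mm across, 16 mm high; a bystander, origin under its centre.
- punch_2: Small pale wooden doming punch standing on its foot, 27 mm across, 49 mm high; a bystander, origin under its centre.

How it is judged (in metres and radians):
On the way, in this order (a step that is already met when the one before it is completed fails the run):
1. the handpiece is lifted clear of the bench (height (world z) of handpiece above 0.08 m), for 0.1 s.
2. it is down in the clips the right way round and is pressed on the seat with more than 15 N for 0.2 s (z of handpiece in the frame of rest between 0.04 and 0.072 m and horizontal distance between handpiece and rest below 0.012 m and angle between the y axis of handpiece and the y axis of rest, either way round below 0.07 rad and y of handpiece_nose in the frame of rest above 0.05 m and contact force between handpiece and cradle_c0 above 15 N), for 0.2 s.
At the end, for the whole second after the job is handed in: The handpiece lies in both clips, released and at rest: standing on the rubber seat (over 0.5 N on it), its underside 40 to 72 mm above the rest's origin, its origin within 12 mm of the rest's centre seen from above, its axis within 0.07 rad of the rest's, its tapered end over the red-striped end (z of handpiece in the frame of rest between 0.04 and 0.072 m and horizontal distance between handpiece and rest below 0.012 m and angle between the y axis of handpiece and the y axis of rest, either way round below 0.07 rad and y of handpiece_nose in the frame of rest above 0.05 m and contact force between handpiece and cradle_c0 above 0.5 N and linear speed of handpiece below 0.02 m/s and contact force between the fingers and handpiece below 0.1 N); the robot touches nothing.
It fails at once if the handpiece is pressed on the rest's rubber seat with more than 35 N (contact force between handpiece and cradle_c0 above 35 N).
It fails at once if the loupe is moved more than 25 mm (distance of loupe from where it was at the start of the episode above 0.025 m).
It fails at once if the dish is moved more than 25 mm (distance of dish from where it was at the start of the episode above 0.025 m).
It fails at once if the punch_2 is moved more than 25 mm (distance of punch_2 from where it was at the start of the episode above 0.025 m).
It also fails if it takes over 58 s, if anything falls off the work surface, if the arm or the gripper's body presses on something with over 40 N, if the wrist force passes 120 N, or if a joint passes its speed limit or range.

## Working session

There is one attempt and no reset: what is moved stays moved. The work goes in short steps, Python scripts to look and compute and a tool call to move; the robot and the scene stay as the last step left them, time stands still between calls to the robot, and variables do not carry over. Pictures are saved under pics/ and viewed, at most 10 in all, crops included, and the job is handed in when it is done.

Besides the shell and the picture viewer there is one more tool, called after "Emit:" by a JSON object that holds its "name" and its "arguments". move_arm: Moves the arm, as the interface text tells. Its arguments: {"type":"object","properties":{"motion":{"type":"array","items":{"type":"array","items":{"type":"number"}}},"grip_force":{"type":"number"}},"required":["motion"]}

```bash
mkdir -p pics
python3 - <<'E'
from rig import sensors, grab_frame, camera_params
import cv2,numpy as np
for n in("scene","top"):
    p,d=grab_frame(n); cv2.imwrite(f"pics/{n}0.png",p[:,:,::-1]); np.savez(f"{n}0.npz",p=p,d=d)
    c=camera_params(n); print(n,np.round(c["camera_matrix"],1).tolist(),np.round(c["world_from_camera"],3).tolist(),(d>0).mean())
print(sensors.sense())
E
```

```text
scene [[436.3, 0.0, 276.1], [0.0, 436.3, 206.6], [0.0, 0.0, 1.0]] [[0.875, -0.305, 0.376, 166.084], [-0.484, -0.54, 0.689, -745.409], [-0.008, -0.784, -0.62, 655.032], [0.0, 0.0, 0.0, 1.0]] 0.9959523809523809
top [[501.1, 0.0, 274.8], [0.0, 501.1, 206.3], [0.0, 0.0, 1.0]] [[-0.025, -0.987, 0.161, 348.726], [-0.996, 0.011, -0.089, 68.331], [0.086, -0.162, -0.983, 1218.149], [0.0, 0.0, 0.0, 1.0]] 0.9960884353741497
{'clock': 0.1, 'qpos': array([ 1.31163399e+00,  3.53593888e-01,  1.63406295e+00,  4.92708705e-06,
        1.15518758e+00, -2.44902024e-03]), 'qvel': array([ 0.00040394, -0.00326412, -0.00214931,  0.00096601, -0.00079211,
       -0.00107721]), 'joint_efforts': array([ 1.13988808e-03, -6.06355262e+01, -3.42818141e+01,  4.11803319e-05,
        4.02382298e-03, -2.51018236e-05]), 'eef_pos': array([158.60829922, 604.09936511, 230.62601849]), 'tcp_rot': array([-3.14034090e+00, -7.57073156e-06,  2.88487734e+00]), 'contact_force': array([0.15902742, 0.7228357 , 0.19762243]), 'wrist_torque': array([-0.01517422,  0.02465982,  0.02377178]), 'grasp_force': 0.0, 'opening': 1.0002660100356047}
```

View pics/scene0.png

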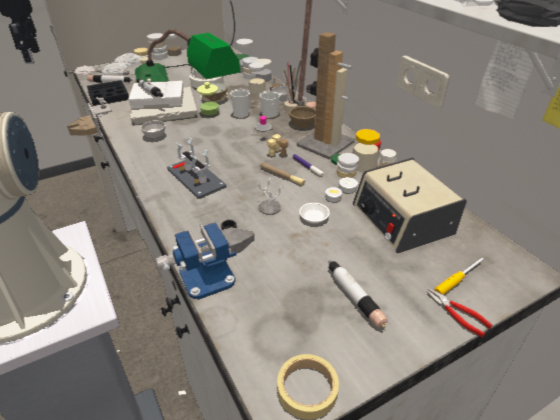

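View pics/top0.png

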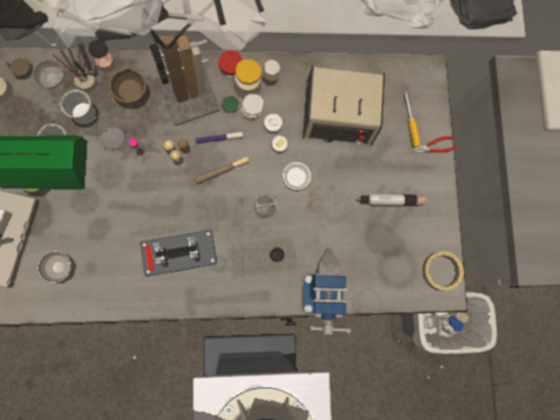

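The scene view shows the handpiece at about (355,293), black tip at (333,266). The top view shows it at (393,200), tip left at (360,200) and copper end right at (425,200). The rest is at (178,254) with its red stripe left at (150,257), so both point roughly towards +y. The green lamp is at columns 0–85, rows 137–188.

```bash
cat > h.py <<'E'
import cv2,numpy as np
from rig import camera_params
def cloud(n,d):
    c=camera_params(n);K=c["camera_matrix"];T=np.array(c["world_from_camera"])
    v,u=np.indices(d.shape);r=np.stack([(u-K[0][2])/K[0][0],(v-K[1][2])/K[1][1],np.ones(d.shape)],-1)*d[...,None]
    return r@T[:3,:3].T+T[:3,3]
def plane(n,uv,z):
    c=camera_params(n);K=np.array(c["camera_matrix"]);T=np.array(c["world_from_camera"])
    r=np.c_[uv,np.ones(len(uv))]@np.linalg.inv(K).T@T[:3,:3].T
    return T[:3,3]+r*((z-T[2,3])/r[:,2:])
def big(m):
    c,_=cv2.findContours(m.astype(np.uint8),cv2.RETR_EXTERNAL,cv2.CHAIN_APPROX_NONE);return max(c,key=cv2.contourArea)
E
python3 - <<'E'
from h import *
for n,hr,rr in(("top",(345,185,440,215),(130,222,225,285)),("scene",(318,250,400,335),(155,135,235,205))):
    f=np.load(n+"0.npz");p,d=f["p"],f["d"];P=cloud(n,d)
    def roi(b):
        m=np.zeros(d.shape,bool);m[b[1]:b[3],b[0]:b[2]]=1;return m
    m=roi(hr)&(P[...,2]>7)&(P[...,2]<40)
    m=cv2.morphologyEx(m.astype(np.uint8),cv2.MORPH_OPEN,np.ones((2,2)))
    k=big(m);mm=cv2.drawContours(np.zeros(d.shape,np.uint8),[k],-1,1,-1)>0
    v,u=np.nonzero(mm);W=plane(n,np.c_[u,v].astype(float),14.5)[:,:2]
    r=cv2.minAreaRect(W.astype(np.float32));print(n,"hand rect",np.round(cv2.boxPoints(r),1).tolist(),"ctr",r[0],r[1],"ztop",np.percentile(P[mm][:,2],[50,95]))
    vx=cv2.fitLine(W.astype(np.float32),cv2.DIST_L2,0,.01,.01).ravel();print(" dir",vx, "mean",P[mm].mean(0))
    m=roi(rr)&(P[...,2]>5)&(P[...,2]<15)
    hi=roi(rr)&(P[...,2]>25)
    v,u=np.nonzero(m);W=P[m];r=cv2.minAreaRect(W[:,:2].astype(np.float32));print(n,"rest plate",r,"z",np.median(W[:,2]),len(W))
    hs=cv2.cvtColor(p,cv2.COLOR_RGB2HSV);red=roi(rr)&((hs[...,0]<8)|(hs[...,0]>172))&(hs[...,1]>130)
    print(" red",np.median(P[red],0),red.sum())
    H=P[hi];print(" high n",len(H),"z pct",np.percentile(H[:,2],[10,25,50,75,90,98]),"mean",H.mean(0))
    g=(hs[...,0]>45)&(hs[...,0]<85)&(hs[...,1]>150)&(P[...,2]>60);G=P[g];print(" lamp",np.percentile(G,1,0),np.percentile(G,99,0))
    if n=="top":
        for nm,b in(("dish",(280,160,315,192)),("loupe",(266,244,290,265)),("punch",(252,193,280,218))):
            q=P[roi(b)&(P[...,2]>5)];print(nm,q.mean(0),q[:,2].max())
        np.set_printoptions(linewidth=250);print(P[228:280,140:220,2][::3,::3].astype(int))
E
```

```text
top hand rect [[541.7999877929688, -422.8999938964844], [569.7999877929688, -423.20001220703125], [571.7000122070312, -248.6999969482422], [543.7000122070312, -248.39999389648438]] ctr (556.7435302734375, -335.77972412109375) (174.49891662597656, 27.991857528686523) ztop [25.07100542 30.87312743]
 dir [ 3.2313757e-02  9.9947780e-01  5.5667493e+02 -3.3968741e+02] mean [ 554.38897695 -335.00889744   27.57469069]
top rest plate ((437.4374694824219, 195.96502685546875), (217.98182678222656, 147.85626220703125), 88.60172271728516) z 9.531354889197473 2028
 red [426.85294394 259.5829288   10.64637555] 130
 high n 503 z pct [  54.63527593   56.9491802    59.52257112   85.91504409   93.98770166
 1218.14936056] mean [433.6508723  187.26689787 118.87500817]
 lamp [563.18453766 365.73655888 227.46821648] [652.79281616 502.31780881 268.32736889]
dish [616.86429737 -93.53838085  40.61131679] 1218.1493605634028
loupe [424.68977655 -35.06438764  70.45880692] 1218.1493605634028
punch [545.13605284 -15.95342567  25.1863485 ] 1218.1493605634028
[[   0    2   -3   -2   -1   -4   -3    1   -3    0   -2 
[... 2529 characters left out ...]
62], [547.7000122070312, -245.3000030517578]] ctr (560.8350830078125, -334.86322021484375) (178.04574584960938, 33.343353271484375) ztop [25.23626952 29.76898725]
 dir [ 3.7848089e-02  9.9928349e-01  5.5985333e+02 -3.4506366e+02] mean [ 552.85500981 -352.31161797   25.74752754]
scene rest plate ((421.7014465332031, 276.400634765625), (89.5466079711914, 345.98516845703125), 9.011373519897461) z 10.763401832744592 936
 red [413.66450418 259.70523269  11.40481264] 35
 high n 500 z pct [ 34.2372563   54.00719281  59.53213346  77.2966097   92.92248047 655.03178764] mean [423.94529744 142.55591564  89.27566844]
 lamp [555.81316689 359.05778272 190.08537383] [650.74107209 523.77619742 267.66201843]
```

```bash
python3 - <<'E'
from h import *
f=np.load("top0.npz");p,d=f["p"],f["d"];P=cloud("top",d)
m=np.zeros(d.shape,np.uint8);m[228:282,132:225]=1
m&=((P[...,2]>5)).astype(np.uint8);m=cv2.morphologyEx(m,cv2.MORPH_OPEN,np.ones((5,5)))
k=big(m).reshape(-1,2).astype(float);W=plane("top",k,10)[:,:2].astype(np.float32)
r=cv2.minAreaRect(W);print("plate",r,"\n",cv2.boxPoints(r))
def roi(b):
    q=np.zeros(d.shape,bool);q[b[1]:b[3],b[0]:b[2]]=1;return q
s=roi((145,228,215,275))&(d>0)&(P[...,2]>53)&(P[...,2]<64);S=P[s];print("seat-ish",len(S),np.median(S[:,2]))
y=S[:,1];mid=S[(abs(y-np.median(y))<26)];print("mid rail",len(mid),np.median(mid,0),cv2.fitLine(mid[:,:2].astype(np.float32),2,0,.01,.01).ravel())
t=roi((145,228,215,275))&(d>0)&(P[...,2]>82)&(P[...,2]<105)
n,l,st,c=cv2.connectedComponentsWithStats(t.astype(np.uint8))
for i in range(1,n):
    if st[i,4]>4: print("tip",st[i,4],np.round(P[l==i].mean(0),1))
for nm,b in(("dish",(275,158,318,195)),("loupe",(264,242,290,268)),("punch",(250,190,282,222))):
    q=P[roi(b)&(P[...,2]>5)&(d>0)];print(nm,np.median(q,0),np.percentile(q[:,2],98))
# tall things on the path
q=roi((140,150,440,330))&(d>0)&(P[...,2]>100);print("tall",P[q].min(0) if q.any() else 0,P[q].max(0) if q.any() else 0)
hs=cv2.cvtColor(p,cv2.COLOR_RGB2HSV)
E
python3 - <<'E'
import sys;sys.path.insert(0,'.')
import cv2
p=cv2.imread("pics/top0.png");a=cv2.resize(p[222:288,130:230],None,fx=6,fy=6,interpolation=2);b=cv2.resize(p[180:220,345:445],None,fx=4,fy=4,interpolation=2)
b=cv2.copyMakeBorder(b,0,0,0,200,0);cv2.imwrite("pics/c0.png",cv2.vconcat([a,b]))
E
```

```text
plate ((436.9893493652344, 192.56546020507812), (83.73393249511719, 171.00653076171875), 8.507959365844727) 
 [[382.93317  270.93372 ]
 [408.23303  101.809044]
 [491.04553  114.197205]
 [465.74567  283.32187 ]]
seat-ish 327 58.069629783658684
mid rail 148 [437.19790334 194.05740398  58.44814779] [ 1.8445800e-01 -9.8284042e-01  4.3697763e+02  1.9408842e+02]
tip 33 [459.  157.8  90.1]
tip 35 [447.4 232.4  89.7]
tip 29 [427.4 152.6  90.9]
tip 27 [416.1 227.4  90.1]
dish [625.87821912 -98.69531247  10.80349716] 19.252022392192078
loupe [428.80118975 -39.88356303  17.76754027] 23.605610001272098
punch [545.21248703 -16.85935783  10.53405581] 69.57509305735339
tall [ 255.25420017 -188.75940682  100.13316256] [ 372.49697581 -111.760449    112.81977075]
```

View pics/c0.png

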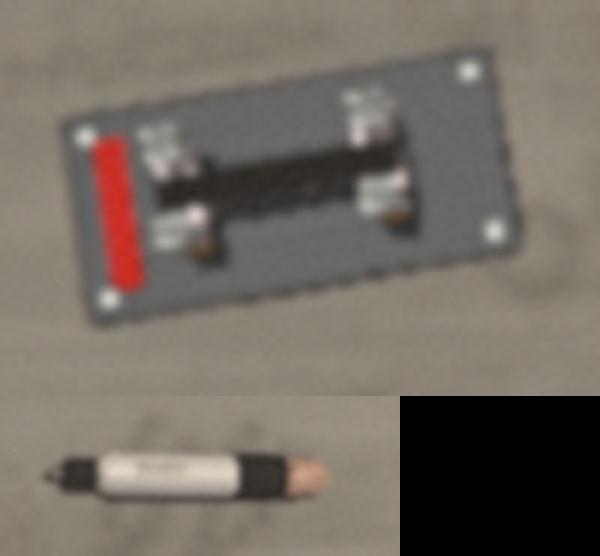

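The crop shows the rest with its red stripe on the left and the rail midway between the clips. The handpiece runs straight along columns 355–427 at row 200. Plate size (83.7 × 171) and clip tips both agree on a rest centre of (437, 192.6), heading +0.15. The seat is about 58 mm up.

```bash
cat >> h.py <<'E'
from scipy.spatial.transform import Rotation as Ro
def go(x,y,z,yaw):
    from rig import sensors
    s=sensors.sense();R=Ro.from_euler("xyz",s["tcp_rot"]);T=Ro.from_euler("xyz",[np.pi,0,yaw])
    print("turn",np.round((R.inv()*T).as_rotvec(),4),"shift",np.round(R.inv().apply(np.array([x,y,z])-s["eef_pos"])/1000,4),"F",np.round(s["contact_force"],1),"pos",np.round(s["eef_pos"],1),"yaw",s["tcp_rot"][2])
E
python3 - <<'E'
from h import *
f=np.load("top0.npz");p,d=f["p"],f["d"];P=cloud("top",d)
print("tip/tail",plane("top",np.array([[355.5,199.7],[427.5,200]]),14.5))
g=p[185:215,345:440].astype(int)
# heading from bright barrel and from height ridge, on plane of axis
m=np.zeros(d.shape,bool);m[188:212,365:415]=1;m&=(P[...,2]>10)
v,u=np.nonzero(m);W=plane("top",np.c_[u,v]*1.,14.5)
ys=W[:,1]
for a,b in((-400,-375),(-375,-350),(-350,-325),(-325,-300),(-300,-275)):
    q=(ys>a)&(ys<b)
    if q.any():print(a,W[q,0].mean(),W[q,0].min(),W[q,0].max())
go(557,-334.5,160,1.55)
E
```

```text
tip/tail [[ 559.64461059 -242.36793601   14.5       ]
 [ 557.03631999 -426.76358936   14.5       ]]
-400 557.4735340992031 544.6742337374802 570.2851385535698
-375 558.3081960604959 544.8711412857708 572.9314501554215
-350 559.005007809787 545.1235837459424 573.3006539481262
-325 560.6551569551075 547.9307416693165 573.5303332736448
-300 560.5537987036994 548.2048735334704 573.6906205721807
turn [-1.1000e-03  8.0000e-04  1.3349e+00] shift [-0.6237 -0.8066  0.0716] F [0.2 0.7 0.2] pos [158.6 604.1 230.6] yaw 2.884877343488299
```

The manual's scale: shifts go in shares of 80 cm and turns go in shares of 360 degrees. Converting my numbers, -0.371 m / 0.8 = -0.4638, -0.322 m / 0.8 = -0.4025, 1.2 rad / 6.2832 = 0.191.

Emit:
{"name": "move_arm", "arguments": {"motion": [[0,0,0.0159,-0.0313,-0.04,0,0.0854],[0,0,0.0398,-0.075,-0.0975,0,0.0854],[0,0,0.0653,-0.1225,-0.1575,0,0.0854],[0,0,0.0907,-0.17,-0.2188,0,0.0854],[0,0,0.1162,-0.2175,-0.28,0,0.0854],[0,0,0.1416,-0.265,-0.3413,0,0.0854],[0,0,0.1671,-0.3125,-0.4025,0,0.0854],[0,0,0.191,-0.36,-0.4638,0,0.0854]]}}

```text
clock: 1.1
eef_pos: [343.4, 170.7, 231.4]
tcp_rot: [3.141, -0.0, 1.68]
contact_force: [1.8, -0.0, 0.2]
opening: 1.0
grasp_force: 0.0
```

```bash
python3 -c "
from h import *
go(559,-334,120,1.536)"
```

```text
turn [ 0.0006 -0.0002  0.1443] shift [-0.5253  0.1591  0.1114] F [ 1.8 -0.   0.2] pos [343.4 170.7 231.4] yaw 1.6802525518567795
```

Scaled: -0.45 m / 0.8 = -0.5625, -0.4 m / 0.8 = -0.5, 0.144 rad / 6.2832 = 0.0229.

Emit:
{"name": "move_arm", "arguments": {"motion": [[0,0,0.0032,-0.0688,0.0213,0,0.0854],[0,0,0.0064,-0.14,0.0425,0,0.0854],[0,0,0.0095,-0.2125,0.065,0,0.0854],[0,0,0.0127,-0.285,0.0863,0,0.0854],[0,0,0.0159,-0.3575,0.1088,0,0.0854],[0,0,0.0191,-0.43,0.13,0.0125,0.0854],[0,0,0.0223,-0.5,0.1513,0.0375,0.0854],[0,0,0.0229,-0.5625,0.17,0.0625,0.0854]]}}

```text
clock: 2.1
eef_pos: [529.9, -261.3, 180.5]
tcp_rot: [3.141, 0.0, 1.54]
contact_force: [1.1, 1.0, 1.1]
opening: 0.998
grasp_force: 0.0
```

```bash
python3 -c "
from h import *
go(559,-334,60,1.536)"
```

```text
turn [0.0002 0.     0.0037] shift [-0.0718  0.0314  0.1205] F [1.1 1.  1.1] pos [ 529.9 -261.3  180.5] yaw 1.539718837550676
```

Scaled: 0.12 m / 0.8 = 0.15, 0.1 m / 0.8 = 0.125.

Emit:
{"name": "move_arm", "arguments": {"motion": [[0,0,0,-0.045,0.02,0.0375,0.0854],[0,0,0,-0.09,0.0388,0.075,0.0854],[0,0,0,-0.0913,0.0388,0.125,0.0854],[0,0,0,-0.0913,0.0388,0.15,0.0854],[0,0,0,-0.0913,0.0388,0.15,0.0854],[0,0,0,-0.0913,0.0388,0.15,0.0854]]}}

```text
clock: 2.85
eef_pos: [559.0, -333.0, 62.7]
tcp_rot: [3.14, 0.001, 1.541]
contact_force: [0.4, -0.3, 0.6]
opening: 0.996
grasp_force: 0.0
```

Run:
```python
from h import *
go(559,-334,3,1.536)
from rig import grab_frame
p,d=grab_frame("scene");cv2.imwrite("pics/s1.png",cv2.resize(p[170:370,250:450,::-1],None,fx=3,fy=3))
```

```text
turn [0.0015 0.0009 0.0054] shift [-0.0009 -0.0001  0.0597] F [ 0.4 -0.3  0.6] pos [ 559.  -333.    62.7] yaw 1.5413710726063345
```

View pics/s1.png

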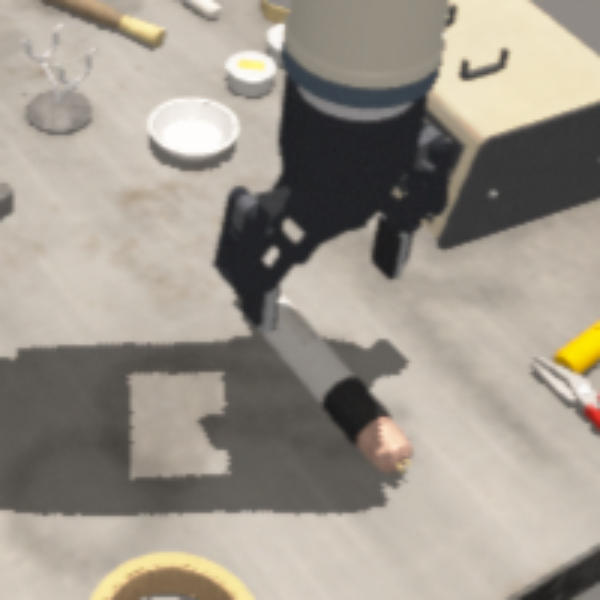

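The fingers straddle the handpiece's middle, one on each side, at (255,310) and (390,260) in the crop. I'll lower and grip.

Scaled: 0.059 m / 0.8 = 0.0738, 0.054 m / 0.8 = 0.0675, 0.005 rad / 6.2832 = 0.0008.

Emit:
{"name": "move_arm", "arguments": {"motion": [[0.0002,0.0002,0.0008,-0.0013,0,0.025,0.0854],[0.0002,0.0002,0.0008,-0.0013,0,0.05,0.0854],[0.0002,0.0002,0.0008,-0.0013,0,0.0675,0.0854],[0.0002,0.0002,0.0008,-0.0013,0,0.0738,0.0854],[0.0002,0.0002,0.0008,-0.0013,0,0.0738,0.0854],[0.0002,0.0002,0.0008,-0.0013,0,0.0738,0.06],[0.0002,0.0002,0.0008,-0.0013,0,0.0738,0.045],[0.0002,0.0002,0.0008,-0.0013,0,0.0738,0.035]], "grip_force": 60}}

```text
clock: 3.9
eef_pos: [558.4, -334.1, 2.7]
tcp_rot: [-3.141, -0.001, 1.536]
contact_force: [0.6, -0.6, 0.2]
opening: 0.411
grasp_force: 0.0
```

Emit:
{"name": "move_arm", "arguments": {"motion": [[0,0,0,0,0,0,0.028],[0,0,0,0,0,0,0.02],[0,0,0,0,0,0,0.015],[0,0,0,0,0,0,0.01],[0,0,0,0,0,0,0.01],[0,0,0,0,0,0,0.01]], "grip_force": 60}}

```text
clock: 4.65
eef_pos: [558.5, -334.1, 2.8]
tcp_rot: [-3.141, -0.001, 1.536]
contact_force: [-1.0, 1.1, 5.4]
opening: 0.298
grasp_force: 59.2
```

Scaled: -0.06 m / 0.8 = -0.075, -0.04 m / 0.8 = -0.05.

Emit:
{"name": "move_arm", "arguments": {"motion": [[0,0,0,0,0,-0.0063,0.01],[0,0,0,0,0,-0.025,0.01],[0,0,0,0,0,-0.05,0.01],[0,0,0,0,0,-0.075,0.01],[0,0,0,0,0,-0.075,0.01],[0,0,0,0,0,-0.075,0.01]]}}

```text
clock: 5.4
eef_pos: [558.0, -334.0, 62.4]
tcp_rot: [-3.141, -0.001, 1.536]
contact_force: [0.1, 0.8, -1.6]
opening: 0.298
grasp_force: 59.3
```

Run:
```python
from h import *
from rig import grab_frame
go(437,192.6,180,1.721)
p,d=grab_frame("scene");np.savez("scene2.npz",p=p,d=d);cv2.imwrite("pics/s2.png",cv2.resize(p[170:370,250:450,::-1],None,fx=3,fy=3))
p,d=grab_frame("top");np.savez("top2.npz",p=p,d=d)
```

```text
turn [-0.0009 -0.0011 -0.1852] shift [ 0.5221 -0.1395 -0.117 ] F [ 0.1  0.8 -1.6] pos [ 558.  -334.    62.4] yaw 1.535750751957821
```

View pics/s2.png

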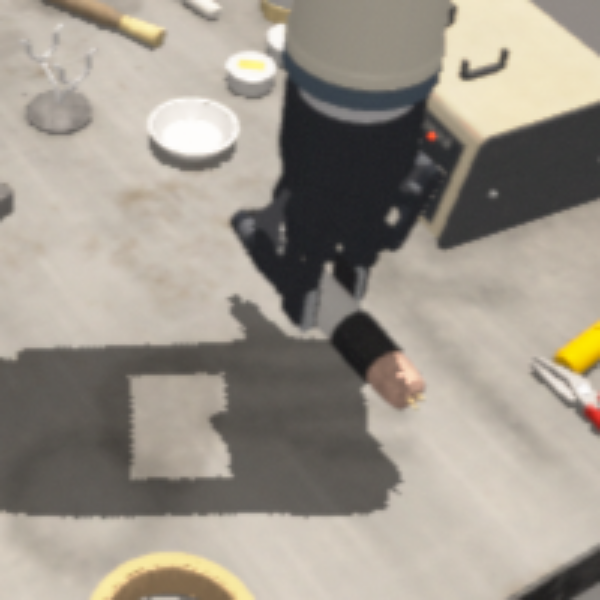

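It is held and lifted clear, tail at (400,390) in the crop. Next, check that it is level and where it sits along the gripper.

Run:
```python
from h import *
for n in("scene","top"):
    f=np.load(n+"2.npz");p,d=f["p"],f["d"];P=cloud(n,d)
    m=(d>0)&(abs(P[...,0]-559)<30)&(P[...,1]<-225)&(P[...,1]>-440)&(P[...,2]>50)&(P[...,2]<110)
    y=P[...,1]
    print(n,"ends",np.percentile(y[m],[0.5,99.5]))
    for a in range(-425,-230,12):
        q=m&(y>a)&(y<a+12)
        if q.sum()>3:print(a+6,q.sum(),np.round(np.percentile(P[q][:,2],[10,50,95]),1),round(P[q][:,0].mean(),1))
```

```text
scene ends [-421.74632256 -257.17368971]
-419 96 [72.2 79.1 85.9] 552.4
-407 104 [75.8 85.  87.9] 549.8
-395 109 [75.4 84.9 88.6] 550.2
-383 108 [77.  86.  89.8] 549.8
-371 102 [75.8 86.4 90. ] 550.0
-359 89 [74.8 85.5 88.8] 550.5
-347 236 [ 75.5  87.7 108.9] 555.4
-335 178 [ 77.7  88.1 105.6] 552.1
-323 35 [ 80.5  90.  109. ] 564.0
-299 4 [87.6 88.7 89.5] 552.9
-287 5 [87.5 88.9 89.4] 558.0
-251 6 [77.8 78.  84.3] 559.5
top ends [-336.01231527 -245.77189415]
-335 31 [80.5 85.8 96.4] 561.2
-323 111 [ 75.7  86.2 107.2] 556.0
-311 59 [79.6 85.  90.6] 555.5
-299 55 [78.  85.  89.8] 556.4
-287 62 [78.6 84.5 88.4] 557.1
-275 53 [76.2 82.2 87.7] 557.0
-263 40 [78.3 81.5 85.8] 557.4
-251 30 [73.2 78.4 86.8] 558.8
```

Scaled: 0.36 m / 0.8 = 0.45, 0.31 m / 0.8 = 0.3875, -0.185 rad / 6.2832 = -0.0294.

Emit:
{"name": "move_arm", "arguments": {"motion": [[0,0,0,0.0125,-0.0038,-0.0375,0.01],[0,0,-0.0032,0.0563,-0.015,-0.0875,0.01],[0,0,-0.0064,0.1125,-0.03,-0.125,0.01],[0,0,-0.0111,0.1813,-0.0488,-0.125,0.01],[0,0,-0.0159,0.25,-0.0663,-0.125,0.01],[0,0,-0.0207,0.3188,-0.085,-0.125,0.01],[0,0,-0.0255,0.3875,-0.1038,-0.125,0.01],[0,0,-0.0294,0.45,-0.12,-0.125,0.01]]}}

```text
clock: 6.5
eef_pos: [473.9, 30.7, 162.3]
tcp_rot: [-3.14, -0.001, 1.722]
contact_force: [0.4, 0.2, -2.5]
opening: 0.298
grasp_force: 59.6
```

```bash
python3 -c "
from h import *
go(437,192,130,1.721)"
```

```text
turn [-0.0017 -0.0014  0.0007] shift [ 0.165  -0.0121  0.0325] F [ 0.4  0.2 -2.5] pos [473.9  30.7 162.3] yaw 1.7217320470307498
```

Scaled: 0.165 m / 0.8 = 0.2063, 0.155 m / 0.8 = 0.1938, -0.001 rad / 6.2832 = -0.0002.

Emit:
{"name": "move_arm", "arguments": {"motion": [[0,0,0,0.0563,-0.0038,0,0.01],[0,0,0,0.1063,-0.0075,0,0.01],[0,0,0,0.1563,-0.0113,0.0125,0.01],[-0.0002,-0.0002,0,0.1938,-0.015,0.025,0.01],[-0.0002,-0.0002,0,0.2063,-0.015,0.0375,0.01],[-0.0002,-0.0002,0,0.2063,-0.015,0.04,0.01],[-0.0002,-0.0002,0,0.2063,-0.015,0.04,0.01],[-0.0002,-0.0002,0,0.2063,-0.015,0.04,0.01]]}}

```text
clock: 7.5
eef_pos: [438.8, 189.6, 131.2]
tcp_rot: [3.141, -0.0, 1.72]
contact_force: [-1.0, 0.1, -2.3]
opening: 0.299
grasp_force: 59.6
```

Run:
```python
from h import *
from rig import grab_frame
go(437,192,105,1.721)
o=[]
for n,b in(("scene",(130,80,270,220)),("top",(110,185,250,325))):
    p,d=grab_frame(n);np.savez(n+"3.npz",p=p,d=d);o.append(cv2.resize(p[b[1]:b[3],b[0]:b[2],::-1],(400,400)))
    P=cloud(n,d);m=(d>0)&(np.hypot(P[...,0]-437,P[...,1]-192)<105)&(P[...,2]>118)&(P[...,2]<165)
    W=P[m]-[437,192.6,0];c,s=np.cos(.15),np.sin(.15);al=-W[:,0]*s+W[:,1]*c;ac=W[:,0]*c+W[:,1]*s
    k=abs(ac)<25;print(n,"along",np.percentile(al[k],[1,99]))
    for a in range(-90,90,12):
        q=k&(al>a)&(al<a+12)
        if q.sum()>4:print(a+6,q.sum(),"across",np.round(np.percentile(ac[q],[3,50,97]),1),"z",np.round(np.percentile(W[q,2],[50,95]),1))
cv2.imwrite("pics/s3.png",cv2.hconcat(o))
```

```text
turn [ 0.0006 -0.0001 -0.0014] shift [ 0.0026 -0.0015  0.0262] F [-1.   0.1 -2.3] pos [438.8 189.6 131.2] yaw 1.7196429763728647
scene along [-90.15524314  40.42615172]
-84 80 across [-11.3  -2.7   8.7] z [148.2 155.6]
-72 37 across [-12.1  -7.5   7.2] z [153.4 157.4]
-60 51 across [-14.   -7.6   8.1] z [154.5 158.6]
-48 34 across [-14.   -7.7   5.8] z [155.8 158.8]
-36 38 across [-13.5  -8.8   7.4] z [153.8 158.5]
-24 37 across [-13.1  -8.    5.3] z [154.2 158.5]
-12 122 across [-23.6 -13.1  23.9] z [154.3 163.4]
0 37 across [-24.8   2.2  14.2] z [156.7 162.3]
12 11 across [-1.9  2.3 12.4] z [157.2 159.6]
36 5 across [-13.6 -12.8 -11.6] z [145.5 148.2]
top along [-92.39943702 -26.22007396]
-84 56 across [-10.2   0.   11.6] z [151.9 156.9]
-72 68 across [-11.6  -0.7  11.3] z [153.9 157.9]
-60 28 across [-9.6  3.5 13. ] z [153.8 157.6]
-24 7 across [-12.7 -11.4  -7.5] z [147.5 151.2]
```

View pics/s3.png

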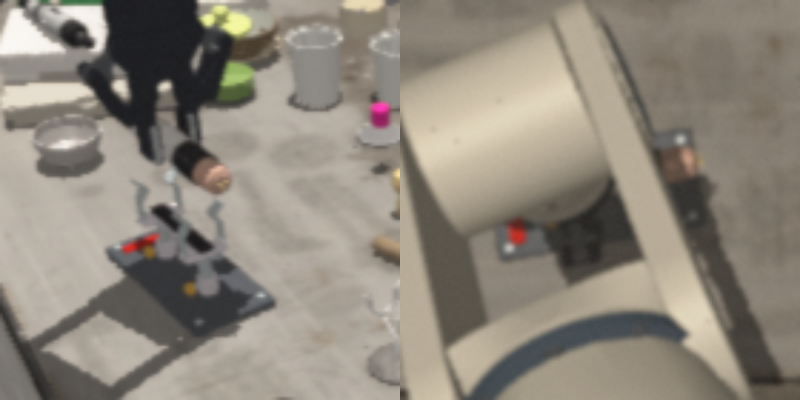

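The handpiece is held over the rest with its copper end towards the plain end. It needs about 2 mm of correction. I'll correct that and come down to just above the finger tips.

Scaled: 0.033 m / 0.8 = 0.0413, -0.0015 m / 0.8 = -0.0019, -0.001 rad / 6.2832 = -0.0002.

Emit:
{"name": "move_arm", "arguments": {"motion": [[0,0,0,0.0025,-0.0013,0.0125,0.01],[0,0,-0.0002,0.0038,-0.0019,0.025,0.01],[0,0,-0.0002,0.0038,-0.0019,0.035,0.01],[0,0,-0.0002,0.0038,-0.0019,0.0413,0.01],[0,0,-0.0002,0.0038,-0.0019,0.0413,0.01],[0,0,-0.0002,0.0038,-0.0019,0.0413,0.01]], "grip_force": 100}}

```text
clock: 8.35
eef_pos: [436.6, 193.2, 98.1]
tcp_rot: [3.141, -0.0, 1.722]
contact_force: [0.3, 0.7, -2.6]
opening: 0.291
grasp_force: 99.3
```

```bash
python3 -c "
from h import *
go(437,192.4,85,1.721)"
```

```text
turn [ 0.0004 -0.0002  0.0008] shift [-0.0009  0.0002  0.0131] F [ 0.3  0.7 -2.6] pos [436.6 193.2  98.1] yaw 1.7218242926104255
```

Scaled: 0.0144 m / 0.8 = 0.018, 0.0126 m / 0.8 = 0.0158.

Emit:
{"name": "move_arm", "arguments": {"motion": [[0,0,0,-0.0013,0,0.0023,0.01],[0,0,0,-0.0013,0,0.0045,0.01],[0,0,0,-0.0013,0,0.0068,0.01],[0,0,0,-0.0013,0,0.009,0.01],[0,0,0,-0.0013,0,0.0113,0.01],[0,0,0,-0.0013,0,0.0135,0.01],[0,0,0,-0.0013,0,0.0158,0.01],[0,0,0,-0.0013,0,0.018,0.01]]}}

```text
clock: 9.35
eef_pos: [437.5, 192.5, 83.8]
tcp_rot: [3.14, -0.0, 1.722]
contact_force: [2.0, 0.4, 1.3]
opening: 0.286
grasp_force: 99.7
```

Scaled: 0.006 m / 0.8 = 0.0075, 0.0045 m / 0.8 = 0.0056.

Emit:
{"name": "move_arm", "arguments": {"motion": [[0,0,0,0,0,0.0019,0.01],[0,0,0,0,0,0.0038,0.01],[0,0,0,0,0,0.0056,0.01],[0,0,0,0,0,0.0075,0.01]]}}

```text
clock: 9.85
eef_pos: [437.1, 192.4, 77.8]
tcp_rot: [3.14, -0.0, 1.722]
contact_force: [2.4, 0.5, 3.3]
opening: 0.285
grasp_force: 100.0
```

Scaled: 0.006 m / 0.8 = 0.0075, 0.0045 m / 0.8 = 0.0056.

Emit:
{"name": "move_arm", "arguments": {"motion": [[0,0,0,0,0,0.0019,0.01],[0,0,0,0,0,0.0038,0.01],[0,0,0,0,0,0.0056,0.01],[0,0,0,0,0,0.0075,0.01]]}}

```text
clock: 10.35
eef_pos: [436.6, 192.1, 71.3]
tcp_rot: [3.141, -0.0, 1.722]
contact_force: [3.2, 0.8, -1.3]
opening: 0.285
grasp_force: 99.4
```

Scaled: 0.004 m / 0.8 = 0.005, 0.003 m / 0.8 = 0.0038.

Emit:
{"name": "move_arm", "arguments": {"motion": [[0,0,0,0,0,0.0013,0.01],[0,0,0,0,0,0.0025,0.01],[0,0,0,0,0,0.0038,0.01],[0,0,0,0,0,0.005,0.01]]}}

```text
clock: 10.85
eef_pos: [436.5, 192.1, 67.4]
tcp_rot: [-3.142, -0.0, 1.722]
contact_force: [3.5, 0.8, -2.2]
opening: 0.289
grasp_force: 99.3
```

Scaled: 0.004 m / 0.8 = 0.005, 0.003 m / 0.8 = 0.0038.

Emit:
{"name": "move_arm", "arguments": {"motion": [[0,0,0,0,0,0.0013,0.01],[0,0,0,0,0,0.0025,0.01],[0,0,0,0,0,0.0038,0.01],[0,0,0,0,0,0.005,0.01]]}}

```text
clock: 11.35
eef_pos: [436.5, 192.1, 63.4]
tcp_rot: [-3.142, -0.0, 1.722]
contact_force: [3.5, 0.9, -3.2]
opening: 0.289
grasp_force: 99.2
```

Emit:
{"name": "move_arm", "arguments": {"motion": [[0,0,0,0,0,0.0006,0.01],[0,0,0,0,0,0.0013,0.01]]}}

```text
clock: 11.6
eef_pos: [436.5, 192.1, 62.5]
tcp_rot: [-3.142, -0.0, 1.722]
contact_force: [2.9, 1.2, -3.9]
opening: 0.289
grasp_force: 99.2
```

Scaled: 0.001 m / 0.8 = 0.0013, 0.0005 m / 0.8 = 0.0006.

Emit:
{"name": "move_arm", "arguments": {"motion": [[0,0,0,0,0,0.0006,0.01],[0,0,0,0,0,0.0013,0.01]]}}

```text
clock: 11.85
eef_pos: [436.5, 192.1, 62.1]
tcp_rot: [-3.141, -0.0, 1.722]
contact_force: [-1.2, -1.8, 13.6]
opening: 0.284
grasp_force: 101.3
```

Scaled: 0.0006 m / 0.8 = 0.0008, 0.0003 m / 0.8 = 0.0004.

Emit:
{"name": "move_arm", "arguments": {"motion": [[0,0,0,0,0,0.0004,0.01],[0,0,0,0,0,0.0008,0.01]]}}

```text
clock: 12.1
eef_pos: [436.5, 192.1, 62.0]
tcp_rot: [-3.142, -0.0, 1.722]
contact_force: [-3.3, -2.1, 20.5]
opening: 0.286
grasp_force: 102.1
```

Scaled: -0.0001 m / 0.8 = -0.0001.

Emit:
{"name": "move_arm", "arguments": {"motion": [[0,0,0,0,0,-0.0001,0.01],[0,0,0,0,0,-0.0001,0.01]]}}

```text
clock: 12.35
eef_pos: [436.6, 192.1, 62.1]
tcp_rot: [3.141, -0.0, 1.722]
contact_force: [-2.0, -1.4, 15.7]
opening: 0.291
grasp_force: 101.5
```

Emit:
{"name": "move_arm", "arguments": {"motion": [[0,0,0,0,0,0,0.01],[0,0,0,0,0,0,0.01],[0,0,0,0,0,0,0.01]]}}

```text
clock: 12.72
eef_pos: [436.6, 192.1, 62.1]
tcp_rot: [3.141, -0.0, 1.722]
contact_force: [-1.6, -1.9, 16.8]
opening: 0.287
grasp_force: 101.5
```

Scaled: -0.0006 m / 0.8 = -0.0008, -0.0003 m / 0.8 = -0.0004.

Emit:
{"name": "move_arm", "arguments": {"motion": [[0,0,0,0,0,-0.0004,0.01],[0,0,0,0,0,-0.0008,0.01],[0,0,0,0,0,-0.0008,0.027],[0,0,0,0,0,-0.0008,0.03],[0,0,0,0,0,-0.0008,0.04],[0,0,0,0,0,-0.0008,0.05],[0,0,0,0,0,-0.0008,0.055],[0,0,0,0,0,-0.0008,0.055]], "grip_force": 20}}

```text
clock: 13.72
eef_pos: [436.6, 192.1, 61.6]
tcp_rot: [-3.142, -0.0, 1.722]
contact_force: [0.2, 0.5, -0.5]
opening: 0.644
grasp_force: 0.0
```

Scaled: -0.17 m / 0.8 = -0.2125, -0.15 m / 0.8 = -0.1875.

Emit:
{"name": "move_arm", "arguments": {"motion": [[0,0,0,0,0,-0.0063,0.055],[0,0,0,0,0,-0.025,0.055],[0,0,0,0,0,-0.0563,0.055],[0,0,0,0,0,-0.1063,0.055],[0,0,0,0,0,-0.1625,0.055],[0,0,0,-0.0625,0,-0.1875,0.055],[0,0,0,-0.1375,0,-0.1875,0.055],[0,0,0,-0.2125,0,-0.1875,0.055]]}}

```text
clock: 14.72
eef_pos: [462.6, 22.6, 213.4]
tcp_rot: [3.139, 0.0, 1.723]
contact_force: [1.2, -0.2, 0.2]
opening: 0.64
grasp_force: 0.0
```

Scaled: -0.06 m / 0.8 = -0.075, -0.04 m / 0.8 = -0.05.

Emit:
{"name": "move_arm", "arguments": {"motion": [[0,0,0,-0.05,0,0,0.055],[0,0,0,-0.075,0,0,0.055],[0,0,0,-0.075,0,0,0.055],[0,0,0,-0.075,0,0,0.055]]}}

```text
clock: 15.22
eef_pos: [471.1, -34.8, 212.2]
tcp_rot: [3.141, -0.0, 1.722]
contact_force: [0.2, 0.3, -0.3]
opening: 0.641
grasp_force: 0.0
```

Run:
```python
from h import *
from rig import grab_frame
o=[]
for n,b in(("scene",(130,110,270,250)),("top",(110,185,250,325))):
    p,d=grab_frame(n);o.append(cv2.resize(p[b[1]:b[3],b[0]:b[2],::-1],(400,400)))
    P=cloud(n,d);m=(d>0)&(np.hypot(P[...,0]-437,P[...,1]-192)<105)&(P[...,2]>66)&(P[...,2]<100)
    W=P[m]-[437,192.6,0];c,s=np.cos(.15),np.sin(.15);al=-W[:,0]*s+W[:,1]*c;ac=W[:,0]*c+W[:,1]*s
    k=abs(ac)<25;print(n,"along",np.percentile(al[k],[1,99]))
    for a in range(-90,90,12):
        q=k&(al>a)&(al<a+12)
        if q.sum()>4:print(a+6,q.sum(),"across",np.round(np.percentile(ac[q],[3,50,97]),1),"z",np.round(np.percentile(W[q,2],[50,95]),1))
cv2.imwrite("pics/s4.png",cv2.hconcat(o))
```

```text
scene along [-87.51622602  74.5769586 ]
-84 59 across [-11.   -1.9   9.8] z [79.4 86.2]
-72 45 across [-12.9  -7.4   7.1] z [84.8 87.9]
-60 42 across [-14.3  -7.3   9.8] z [85.  90.1]
-48 57 across [-21.5 -10.8  19.8] z [85.4 93.9]
-36 71 across [-22.1  -2.1  21.1] z [87.8 95.3]
-24 22 across [-14.4  -3.6   8.8] z [87. 89.]
-12 28 across [-14.4  -4.9   5.9] z [86.2 89.8]
0 35 across [-14.2  -8.6   6.9] z [84.7 89.7]
12 34 across [-15.1  -7.8   7.9] z [85.1 90.1]
24 28 across [-13.9  -5.8   5.4] z [86.1 89.8]
36 76 across [-20.9  -8.1  20.4] z [86.5 95.3]
48 25 across [-18.1  -5.1  14.4] z [86.1 89.2]
60 8 across [-9.3 -5.2  1.6] z [83.8 85.4]
72 21 across [-11.   -6.1   5.7] z [82.  85.2]
top along [-84.87956979  81.82506686]
-84 40 across [-10.    0.   10.3] z [82.5 87.1]
-72 63 across [-12.4  -1.1  11.9] z [84.3 88.9]
-60 61 across [-12.9  -1.8  11.3] z [85.8 89.5]
-48 80 across [-17.8  -0.9  18.7] z [86.3 93.6]
-36 107 across [-21.9  -0.1  20.8] z [88.1 95.8]
-24 66 across [-13.6  -2.2  11.8] z [84.8 89.4]
-12 68 across [-13.   -0.5  12.1] z [85.4 89.3]
0 66 across [-13.6  -2.   11.9] z [84.6 89.2]
12 68 across [-13.7  -1.6  11.8] z [85.3 90.1]
24 66 across [-13.2  -1.6  11.7] z [84.6 89.9]
36 110 across [-20.3  -0.5  20.9] z [86.7 95.1]
48 75 across [-14.4  -0.6  16. ] z [85.6 91.9]
60 47 across [-10.7  -2.3   7.5] z [82.2 85. ]
72 46 across [-9.7 -1.4  8.5] z [81.8 84.8]
84 20 across [-6.8 -1.3  4. ] z [79.3 82.3]
```

View pics/s4.png

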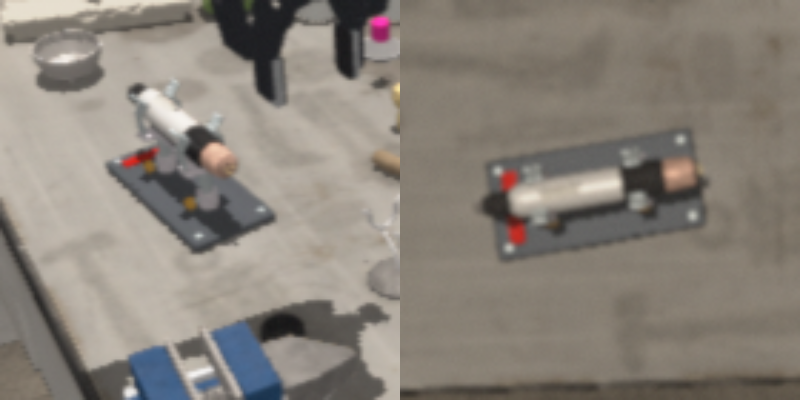

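The handpiece sits level in both clips, centred along −85…+82 mm, with its black tip over the red stripe at (495,205) in the right-hand view. The gripper is well clear, so I'm handing in.

```bash
python3 -c "
from rig import order
print(order.sign_off())"
```

```text
the job is handed in; nothing more can be done
None
```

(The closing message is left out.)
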